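Hold a board carrier home in the corner of a locating bed

ROBOT

A 6-joint arm with a two-finger parallel gripper is mounted at the origin on the work surface. World frame = base frame: x ahead of the robot, y to its left, z up, the work surface at z = 0. Lengths are in m, angles in rad, forces in N, time in s.
With the tool pointing down it reaches from about 0.3 to 0.75 m from the base axis. Payload 8.5 kg.
Tool frame: the origin (TCP) lies at the centre of the arm's flange, where the gripper is bolted on; the fingertips stand arm.finger_overhang ahead of it and the grasp point (between the pads) lies 155 mm ahead of it (arm.finger_overhang is the distance from the TCP to the fingertips, in m); z points along the fingers, y is the direction in which the jaws open and shut (so a half turn about z gives the same grasp; the last joint's range is limited). The gripper opens to 85 mm and grips with 20 to 120 N. Pads are 22 mm wide; open, the fingers measure 114 mm over their backs; the gripper's body (76 mm by 85 mm) begins 54 mm behind the grasp point. The pads swing forward as they close: fully open they stand 13 mm farther back than shut.
Start: joints at [-1.463, 0.381, 1.297, -0, 1.464, -0.215], TCP at [0.174, -0.522, 0.405] pointing down, gripper open.
Joint ranges: [-3.11, 3.11], [-0.89, 2.33], [0.22, 2.48], [-1.42, 4.56], [0.17, 2.85], [-2.88, 2.88]. Speed limits (rad/s): [2.39, 2.39, 3.14, 3.14, 3.14, 3.14].

INTERFACE

Orientations are given as a rotation vector (axis times angle).
In Python, from cell import arm gives the robot as it stands.
- The arm moves only by the tool move_arm, never from a script. Its arguments are lists of equal length, an entry for each row: "offset": the shift along the tool's x, y, z in m, a list of three; "rotation": the turn, a rotation vector about the tool's x, y, z in degrees, a list of three; "claw": the opening, from -1 (shut) to 1 (fully open). In form: {"offset": [[dx, dy, dz], ...], "rotation": [[rx, ry, rz], ...], "claw": [claw, ...]}. A call has 1 to 12 rows; each row is the pose to reach, as a shift and turn from the pose commanded when the call began, along the tool's axes at that moment; what a row does not reach only later rows make up. A row lasts 1/10 s, in which the tool goes at most 50 mm and 8.59 degrees, less where a joint would pass 70% of its speed; a pose out of reach is approached as far as the arm can. A call with a gripper value outside its range is refused whole. The fingers move at their own pace and stop on an object; "grip_force" is the grip in N (left out, the last holds). Time passes only in rows, so rows that repeat a pose let the fingers close. It gives the time, the measured TCP pose, the force and the opening at its end, in the units of the state.
- arm.sense(): the state, without advancing time (a new reading comes with each control period).
- arm.camera(name): name is "side" or "top" or "wrist"; returns the picture (400x640x3 uint8, red, green, blue); there is no depth.
- arm.camera_params(name): a dict with "fx", "fy", "cx", "cy" (pixels), "position" and "orientation" of the camera in the world. Camera axes: x right, y up, looking along -z (the intrinsics and any distortion apply to the point x, -y, -z); pixel columns grow to the right and rows downward; lengths in m; the calibration is good to about 2 mm. The wrist camera is an equidistant fisheye: a pixel r from the principal point sees the ray r / f radians off the axis. A picture is of the moment at which its call begins: read the wrist's pose just before it. camera_params takes no time and is no camera call; for the wrist camera it gives the pose at the moment of the call.
- arm.hand_in(): hands the job in, once; it reports no verdict.
The state is a dict: "time_s": time; "joints": joint angles; "qvel": joint speeds; "joint_torque": joint torques, N m; "ee_pos": TCP position; "ee_rot": TCP orientation; "wrist_force": force on the tool from outside, world axes, zero at the start; "moment": the same for the moment, N m; "finger_gap": finger opening in m.
Only numpy, scipy, OpenCV 4.12 (cv2) and the standard library are available. Lean on these libraries where they do the work, as an engineer would, in place of code of your own. Each camera call takes 0.05 s, during which the arm holds its last target.

TASK

Pick up the circuit-board carrier from the bench, lay it flat on the dark steel locating bed with its long side along the long stop, and press it fully home into the corner so that it bears firmly on both steel stops at once. Finish while still holding it there, pushing on both stops; do not let go. Leave the jar, the screwdriver and the parts tray where they are.

Things in the scene. Friction and masses are not known exactly. Their poses are not given: they have to be found in the camera images.
- carrier_grip (a point): The loose board carrier's upright black finger grip: 40 mm long (x), 14 mm thick (y), from the plate up to 52 mm above the carrier's underside. This point lies inside the grip on the carrier's centre line, 38 mm above the underside and 14 mm below the grip's top. z up.
- carrier: Circuit-board carrier: aluminium plate 90 (x) x 60 (y) x 12 mm with a green board on it (chips up to 15 mm above the underside) and the finger grip in the middle. Origin at the centre of its underside, axes as carrier_grip. 0.15 to 0.3 kg. Alike when turned half round; either way round will do. Starts flat on the bench.
- fixture: Fixed locating bed, dark steel plate 170 (x) x 130 (y) x 16 mm; origin at the centre of its underside, flat top at z = 16 mm, turned up to 0.6 rad. Two rigid bright steel stops 10 mm high stand on it at right angles, all smooth (friction about 0.2): long one on the +y side, short one on the +x side. The carrier fully home has its centre at x = 5, y = 5 mm in this frame, underside on the top.
- corner (a point): The point where the planes of the two stops' inner faces meet, at the bed's surface: x = 50, y = 35 mm, z = 16 mm in the bed's frame; same axes as the bed.
- long_stop: Long stop, steel bar 100 (x) x 14 (y) x 10 mm high on the bed, inner face at y = 35 mm in the bed's frame, facing -y. It takes the carrier's 90 mm side. Origin at the centre of its underside; axes as the bed.
- short_stop: Short stop, steel bar 14 (x) x 62 (y) x 10 mm high on the bed, inner face at x = 50 mm in the bed's frame, facing -x. It takes the carrier's 60 mm end. Origin at the centre of its underside; axes as the bed.
- jar: Small white jar with a black cap, 48 mm across, 45 mm high, bystander; origin at the centre of its underside.
- screwdriver: Screwdriver 170 mm long lying on the bench, bystander; lies along its x.
- parts_tray: Grey parts tray with four compartments, 100 x 140 x 25 mm, bystander; origin at the centre of its underside.

How it is judged:
By the outcome, as a careful person would: the job done as asked, in the order asked, and still so for the second after the job is handed in, while the arm keeps its last pose, push and grip.
It also fails if it takes over 48 s, if anything falls off the work surface, if the arm or the gripper's body presses on something with over 40 N, if the wrist force passes 120 N, or if a joint passes its speed limit or range.

## Working session

There is one attempt and no reset: what is moved stays moved. The work goes in short steps, Python scripts to look and compute and a tool call to move; the robot and the scene stay as the last step left them, time stands still between calls to the robot, and variables do not carry over. Pictures are saved under pics/ and viewed, and the job is handed in when it is done.

Besides the shell and the picture viewer there is one more tool, called after "Request:" as name(argument=value, ...) on one line, values as JSON. move_arm: Moves the arm, as the interface text tells. Its arguments: {"type":"object","properties":{"offset":{"type":"array"},"rotation":{"type":"array"},"claw":{"type":"array"},"grip_force":{"type":"number"}},"required":["offset","rotation","claw"]}

```bash
ls; mkdir -p pics; python3 - <<'E'
from cell import arm
import cv2
print(arm.finger_overhang)
s=arm.sense()
for k in s: print(k,s[k])
for n in ["top","side"]:
    print(n,arm.camera_params(n))
    cv2.imwrite(f"pics/{n}0.png",arm.camera(n)[:,:,::-1])
E
```

```text
pics
0.1734
time_s 0.0
joints [-1.46328473e+00  3.81208870e-01  1.29826303e+00 -2.70468652e-05
  1.46359924e+00 -2.15272333e-01]
qvel [-6.91445991e-04  7.47504463e-04 -4.77706264e-05 -9.99398572e-04
 -1.65940539e-03 -8.46322177e-04]
joint_torque [ 3.66626000e-04 -4.48465276e+01 -2.31277263e+01 -1.19178630e-04
  4.78472386e-03 -6.48456904e-06]
ee_pos [ 0.17446967 -0.52154872  0.40410391]
ee_rot [-3.09930696e+00 -5.04596593e-01 -8.28560547e-05]
wrist_force [ 0.51181382  0.55187798 -0.79107354]
moment [0.00509968 0.00978438 0.02600035]
finger_gap 0.08570228563738747
top {'fx': 434.380992945047, 'fy': 434.380992945047, 'cx': 313.5309370657351, 'cy': 199.55922441815247, 'position': array([ 0.55432884, -0.0282186 ,  1.29651411]), 'orientation': array([ 0.06018346, -0.04678579, -1.58852716])}
side {'fx': 482.04095541588634, 'fy': 482.04095541588634, 'cx': 321.6006041789712, 'cy': 207.79191348826163, 'position': array([ 0.34527812, -0.97127495,  0.96132052]), 'orientation': array([ 0.81633212, -0.13778755, -0.29019849])}
```

View pics/top0.png

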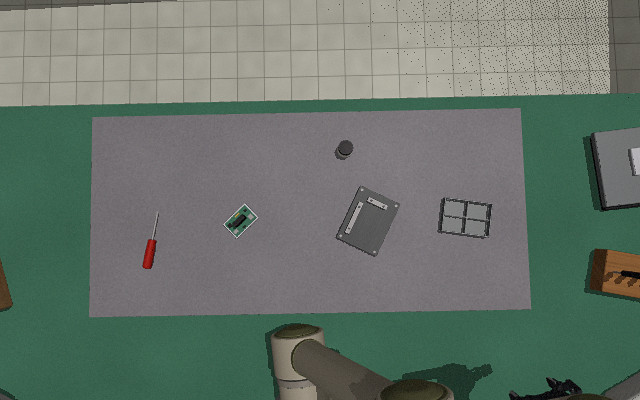

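View pics/side0.png

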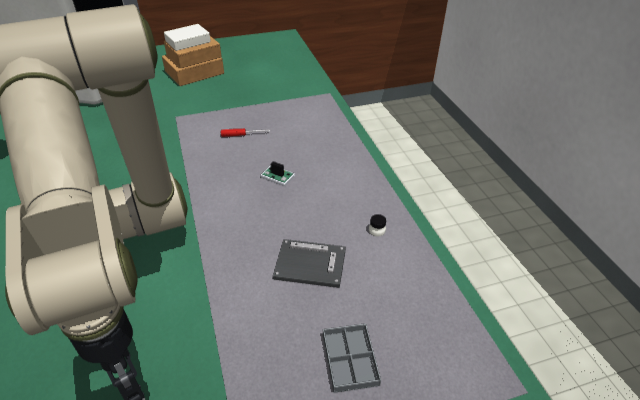

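The top view shows the carrier at about (240,221), the bed at about (368,221) with the long stop at left (354,218) and the short stop at top (376,203), the jar at (344,150), the tray at (465,218) and the screwdriver at (150,245). I'll enlarge both regions.

```bash
python3 - <<'E'
import cv2
t=cv2.imread("pics/top0.png"); s=cv2.imread("pics/side0.png")
cv2.imwrite("pics/t_car.png",cv2.resize(t[195:245,210:270],None,fx=12,fy=12,interpolation=cv2.INTER_CUBIC))
cv2.imwrite("pics/t_fix.png",cv2.resize(t[180:260,325:410],None,fx=7,fy=7,interpolation=cv2.INTER_CUBIC))
E
```

```text
(no output)
```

View pics/t_car.png

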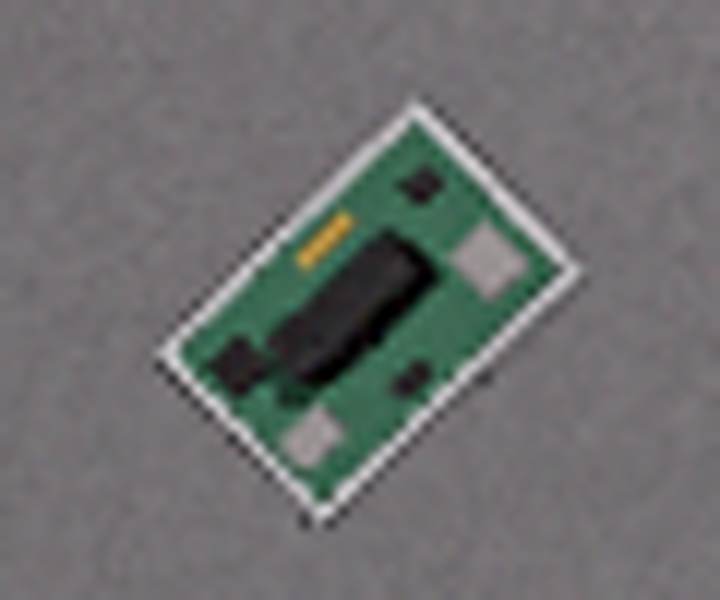

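View pics/t_fix.png

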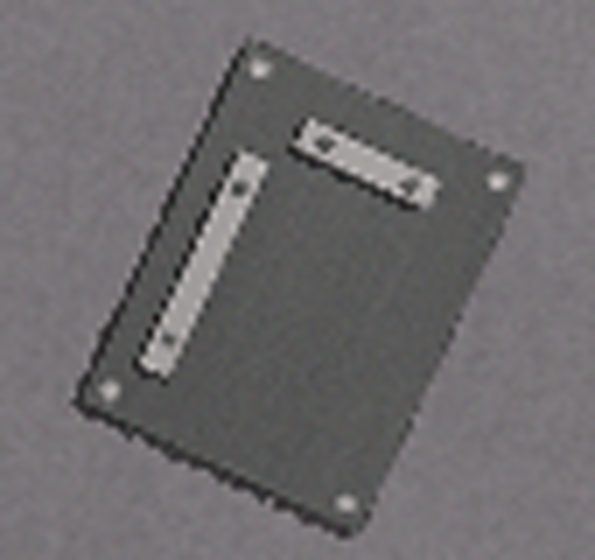

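The carrier's corners in its crop are about (415,103), (580,268), (320,520) and (160,352). The bed's corners in its crop are about (250,40), (525,163), (360,532) and (82,398), and the stops are clear.

```bash
cat > h.py <<'E'
import numpy as np
from scipy.spatial.transform import Rotation as R
from scipy.optimize import least_squares
def ray(p,px,fish=False):
    Rm=R.from_rotvec(p['orientation']).as_matrix()
    u=np.array([(px[0]-p['cx'])/p['fx'],(px[1]-p['cy'])/p['fy']])
    if fish:
        th=np.hypot(*u); d=np.array([np.sin(th)*u[0]/th,np.sin(th)*u[1]/th,np.cos(th)])
    else: d=np.array([u[0],u[1],1.])
    return Rm@np.array([d[0],-d[1],-d[2]])
def at(p,px,z,fish=False):
    d=ray(p,px,fish); o=p['position']; return o+d*(z-o[2])/d[2]
def fit(local,pts):
    # rigid 2D: pts = c+R(th)local
    l=np.array(local);q=np.array(pts)[:,:2]
    lc=l.mean(0);qc=q.mean(0);a=l-lc;b=q-qc
    th=np.arctan2((a[:,0]*b[:,1]-a[:,1]*b[:,0]).sum(),(a*b).sum())
    M=np.array([[np.cos(th),-np.sin(th)],[np.sin(th),np.cos(th)]])
    c=qc-M@lc; return c,th,(q-(l@M.T+c))
def proj(p,X,fish=False):
    Rm=R.from_rotvec(p['orientation']).as_matrix()
    v=Rm.T@(np.asarray(X)-p['position']); d=np.array([v[0],-v[1],-v[2]])
    if fish:
        r=np.hypot(d[0],d[1]); th=np.arctan2(r,d[2]); u=d[:2]/r*th
    else: u=d[:2]/d[2]
    return np.array([p['cx']+p['fx']*u[0],p['cy']+p['fy']*u[1]])
E
python3 - <<'E'
from h import *
from cell import arm
p=arm.camera_params("top"); s=arm.camera_params("side")
cr=lambda X,Y,f,x,y:((X+.5)/f-.5+x,(Y+.5)/f-.5+y)
car=[cr(*q,12,210,195) for q in [(415,103),(580,268),(320,520),(160,352)]]
P=[at(p,q,.012) for q in car]
print("car",np.round(P,4))
print([np.linalg.norm(P[i]-P[(i+1)%4]).round(4) for i in range(4)])
# edge top->left is long (x): image left-down; local +x toward top corner
c,th,r=fit([(.045,.03),(.045,-.03),(-.045,-.03),(-.045,.03)],P); print(c,th,np.degrees(th)); print(r.round(4))
fx=[cr(*q,7,325,180) for q in [(250,40),(525,163),(360,532),(82,398)]]
P=[at(p,q,.016) for q in fx]
print("fix",np.round(P,4),[np.linalg.norm(P[i]-P[(i+1)%4]).round(4) for i in range(4)])
c2,th2,r=fit([(.085,.065),(.085,-.065),(-.085,-.065),(-.085,.065)],P); print(c2,th2,np.degrees(th2)); print(r.round(4))
M=np.array([[np.cos(th2),-np.sin(th2)],[np.sin(th2),np.cos(th2)]])
print("home",c2+M@[.005,.005])
# check stops: project into top crop & side
for l in [(.05,.035,.016),(.05,.035,.026),(-.05,.035,.026),(.05,-.031,.026),(.064,-.031,.026)]:
    X=np.r_[c2+M@np.array(l[:2]),l[2]]; q=proj(p,X); print(l,((q-[325,180]+.5)*7-.5).round(0),proj(s,X).round(1))
for l in [(.085,.065),(.085,-.065),(-.085,-.065),(-.085,.065)]:
    print("side fix",proj(s,np.r_[c2+M@np.array(l),.016]).round(1))
M=np.array([[np.cos(th),-np.sin(th)],[np.sin(th),np.cos(th)]])
for l in [(.045,.03),(.045,-.03),(-.045,-.03),(-.045,.03)]:
    print("side car",proj(s,np.r_[c+M@np.array(l),.012]).round(1))
E
python3 - <<'E'
import cv2
s=cv2.imread("pics/side0.png")
cv2.imwrite("pics/s_fix.png",cv2.resize(s[230:300,260:360],None,fx=7,fy=7,interpolation=cv2.INTER_CUBIC))
cv2.imwrite("pics/s_car.png",cv2.resize(s[150:200,250:310],None,fx=12,fy=12,interpolation=cv2.INTER_CUBIC))
E
```

```text
car [[0.6351 0.188  0.012 ]
 [0.5935 0.1475 0.012 ]
 [0.5328 0.2121 0.012 ]
 [0.5747 0.2514 0.012 ]]
[np.float64(0.058), np.float64(0.0887), np.float64(0.0575), np.float64(0.0875)]
[0.58403392 0.19976701] -0.8117086786715543 -46.507481482020765
[[-0.0017  0.0002]
 [ 0.0003  0.0011]
 [ 0.0015  0.0004]
 [-0.0001 -0.0017]]
fix [[ 0.6813 -0.1572  0.016 ]
 [ 0.6271 -0.2715  0.016 ]
 [ 0.4739 -0.1979  0.016 ]
 [ 0.5318 -0.083   0.016 ]] [np.float64(0.1266), np.float64(0.1699), np.float64(0.1287), np.float64(0.1669)]
[ 0.57851156 -0.17738426] -0.45468557984067665 -26.051564730329396
[[-0.0021 -0.0009]
 [ 0.0007  0.0016]
 [ 0.0003  0.0006]
 [ 0.0011 -0.0013]]
home [ 0.58519946 -0.17508816]
(0.05, 0.035, 0.016) [278. 140.] [330.5 251.2]
(0.05, 0.035, 0.026) [281. 138.] [330.6 248.6]
(-0.05, 0.035, 0.026) [181. 355.] [293.  244.4]
(0.05, -0.031, 0.026) [424. 205.] [327.2 267.8]
(0.064, -0.031, 0.026) [438. 174.] [332.7 268.4]
side fix [344.9 244.4]
side fix [339.3 282.5]
side fix [272.  274.5]
side fix [282.4 237.4]
side car [293.7 172. ]
side car [283.7 182.6]
side car [259.3 173.6]
side car [269.8 163.4]
```

View pics/s_fix.png

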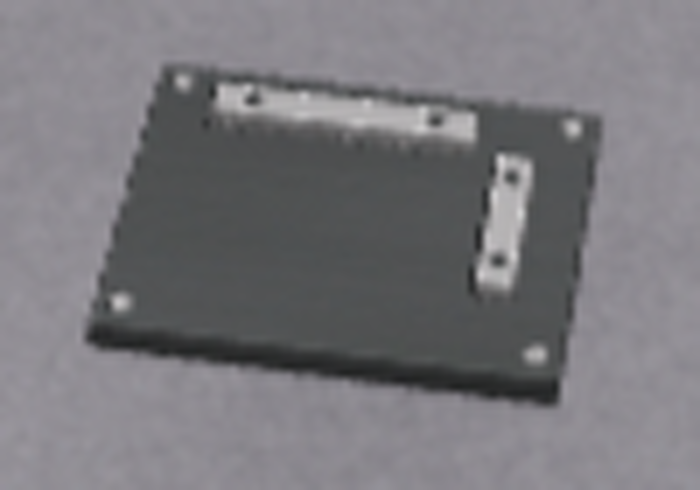

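View pics/s_car.png

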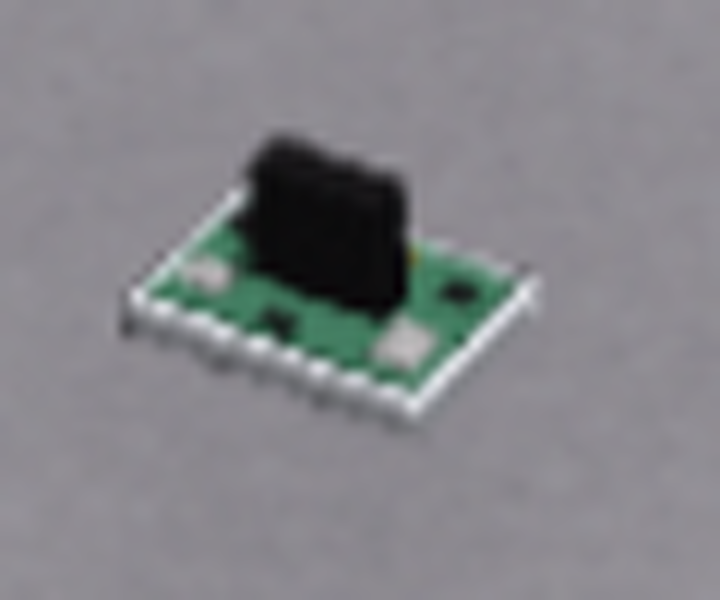

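The top and side views agree to about 2 px (3–4 mm), which fits the stated calibration error. I'll get close wrist views of the bed first, then the carrier. Next I work out the move offsets.

```bash
cat >> h.py <<'E'
def plan(s,pos,yaw):
    """offset in tool axes (m), rotation (deg rotvec) from measured pose to tool-down pose with tool x at yaw"""
    R0=R.from_rotvec(s['ee_rot'])
    T=R.from_matrix(np.array([[np.cos(yaw),np.sin(yaw),0],[np.sin(yaw),-np.cos(yaw),0],[0,0,-1]]))
    return (R0.inv().apply(np.array(pos)-s['ee_pos'])).round(4),np.degrees((R0.inv()*T).as_rotvec()).round(2)
def yawof(s):
    x=R.from_rotvec(s['ee_rot']).as_matrix()[:,0]; return np.arctan2(x[1],x[0])
E
python3 - <<'E'
from h import *
from cell import arm
s=arm.sense(); print(np.degrees(yawof(s)))
print(arm.camera_params('wrist'))
print(plan(s,[.53,-.12,.40],np.radians(110)))
E
```

```text
18.49596691117903
{'fx': 309.70691628693146, 'fy': 309.70691628693146, 'cx': 318.93696507754396, 'cy': 200.19585680328856, 'position': array([ 0.23730468, -0.50119026,  0.37405999]), 'orientation': array([-0.22787517,  0.16548156, -1.24052745])}
(array([ 0.4645, -0.268 ,  0.0047]), array([-4.00e-02, -7.00e-02, -9.15e+01]))
```

Request:
move_arm(offset=[[0.465,-0.268,0.005],[0.465,-0.268,0.005],[0.465,-0.268,0.005],[0.465,-0.268,0.005],[0.465,-0.268,0.005],[0.465,-0.268,0.005],[0.465,-0.268,0.005],[0.465,-0.268,0.005],[0.465,-0.268,0.005],[0.465,-0.268,0.005],[0.465,-0.268,0.005],[0.465,-0.268,0.005]], rotation=[[0,0,-91],[0,0,-91],[0,0,-91],[0,0,-91],[0,0,-91],[0,0,-91],[0,0,-91],[0,0,-91],[0,0,-91],[0,0,-91],[0,0,-91],[0,0,-91]], claw=[1,1,1,1,1,1,1,1,1,1,1,1])

```text
time_s: 1.3
ee_pos: [0.5323, -0.1167, 0.399]
ee_rot: [-1.804, -2.571, -0.001]
wrist_force: [-0.6, -1.7, -1.0]
finger_gap: 0.0858
```

```bash
python3 - <<'E'
from h import *
from cell import arm
import cv2,pickle
s=arm.sense(); print(s['time_s'],s['ee_pos'],np.degrees(yawof(s)),s['qvel'].round(3),s['joints'].round(2),s['wrist_force'].round(2))
p=arm.camera_params('wrist'); print(p)
im=arm.camera('wrist'); cv2.imwrite('pics/w1.png',im[:,:,::-1]); pickle.dump(p,open('w1.pkl','wb'))
E
```

```text
1.3 [ 0.53227575 -0.11674552  0.39904409] 109.90371469815635 [-0.079 -0.026  0.044 -0.026 -0.005  0.021] [-0.43  0.38  1.32  0.    1.44 -0.78] [-0.64 -1.74 -1.05]
{'fx': 309.70691628693146, 'fy': 309.70691628693146, 'cx': 318.93696507754396, 'cy': 200.19585680328856, 'position': array([ 0.50999338, -0.05525644,  0.36896578]), 'orientation': array([-0.26081934, -0.04614248,  0.34500061])}
```

View pics/w1.png

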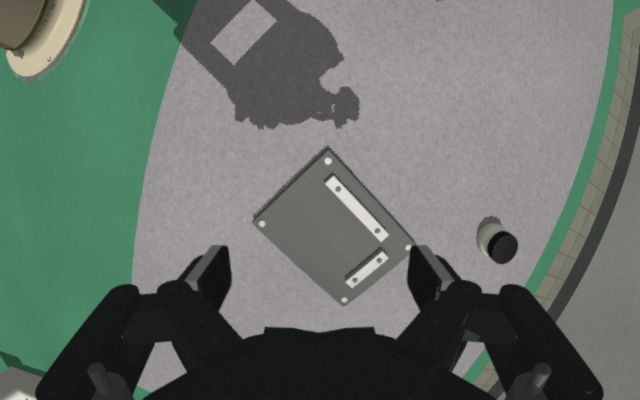

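The wrist view shows the whole bed at (253–413, 148–305), with the stops at (356,208) and (366,268). I'll enlarge it.

```bash
python3 - <<'E'
import cv2
t=cv2.imread("pics/w1.png")
cv2.imwrite("pics/w1z.png",cv2.resize(t[140:310,248:418],None,fx=3.5,fy=3.5,interpolation=cv2.INTER_CUBIC))
E
```

```text
(no output)
```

View pics/w1z.png

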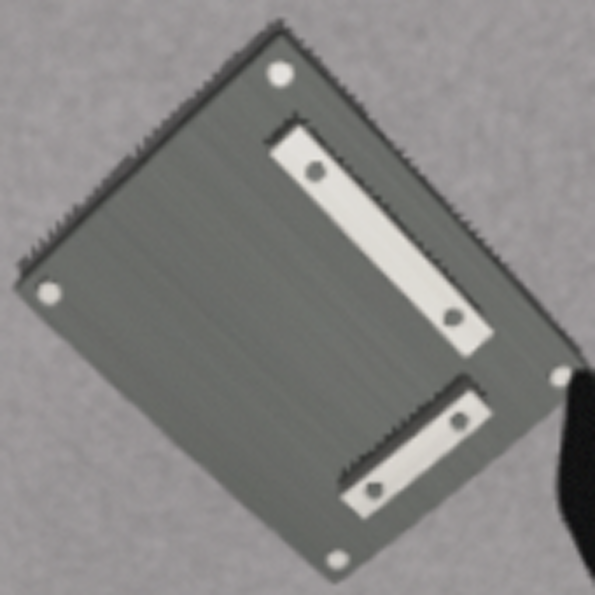

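```bash
python3 - <<'E'
from h import *
import pickle
p=pickle.load(open('w1.pkl','rb'))
f=lambda q:((q[0]+.5)/3.5-.5+248,(q[1]+.5)/3.5-.5+140)
A,B,C=[at(p,f(q),.016,True)[:2] for q in [(283,37),(16,287),(335,582)]]
L=[at(p,f(q),.026,True)[:2] for q in [(270,152),(468,356)]]
LO=[at(p,f(q),.026,True)[:2] for q in [(300,124),(493,331)]]
S=[at(p,f(q),.026,True)[:2] for q in [(340,496),(468,390)]]
SO=[at(p,f(q),.026,True)[:2] for q in [(364,518),(492,411)]]
print(np.linalg.norm(A-B),np.linalg.norm(B-C),np.linalg.norm(L[0]-L[1]),np.linalg.norm(S[0]-S[1]),np.linalg.norm(S[0]-SO[0]))
def res(v):
    c=v[:2];M=np.array([[np.cos(v[2]),-np.sin(v[2])],[np.sin(v[2]),np.cos(v[2])]])
    l=lambda X:M.T@(X-c)
    r=[l(A)-[-.085,.065],l(B)-[-.085,-.065],l(C)-[.085,-.065]]
    r=list(np.concatenate(r))
    r+=[2*(l(X)[1]-.035) for X in L]+[2*(l(X)[0]-.05) for X in S]+[2*(l(X)[1]-.049) for X in LO]+[2*(l(X)[0]-.064) for X in SO]
    return np.array(r)
o=least_squares(res,[.578,-.177,-.45]); print(o.x,np.degrees(o.x[2]),(o.fun*1e3).round(1))
c=o.x[:2];M=R.from_euler('z',o.x[2]).as_matrix()[:2,:2]
print('home',c+M@[.005,.005],'corner',c+M@[.05,.035], [ (M.T@(X-c)).round(4) for X in L+S])
# stop lines only
print('angles',np.degrees(np.arctan2(*(L[1]-L[0])[::-1])),np.degrees(np.arctan2(*(S[1]-S[0])[::-1]))-90,np.degrees(np.arctan2(*(C-B)[::-1])))
from cell import arm
s=arm.sense()
print(plan(s,[.584-.0,.200,.33],np.radians(133.5)))
E
```

```text
0.12654238428131376 0.1676155887177954 0.09973930229917277 0.06070254751224881 0.013313756482535714
[ 0.57843475 -0.17916547 -0.46281725] -26.517475079164182 [ 2.3 -1.6  0.9  1.8 -1.5  1.   0.5  1.6  0.9  0.8 -0.9 -1.8 -0.5 -1.9]
home [ 0.5851411  -0.17692383] corner [ 0.63880114 -0.17017107] [array([-0.0594,  0.0352]), array([0.0403, 0.0358]), array([ 0.0504, -0.0332]), array([0.0504, 0.0275])]
angles -26.196678800646325 -26.489080467832856 -26.81881002505659
(array([0.2819, 0.1569, 0.0692]), array([ -0.04,  -0.05, -23.82]))
```

The wrist and top views agree on the bed pose: centre (0.578, −0.178), yaw about −26.3°. Next is the carrier.

Request:
move_arm(offset=[[0.282,0.157,0.05],[0.282,0.157,0.05],[0.282,0.157,0.05],[0.282,0.157,0.05],[0.282,0.157,0.05],[0.282,0.157,0.05],[0.282,0.157,0.05],[0.282,0.157,0.05],[0.282,0.157,0.05],[0.282,0.157,0.05]], rotation=[[0,0,-23.5],[0,0,-23.5],[0,0,-23.5],[0,0,-23.5],[0,0,-23.5],[0,0,-23.5],[0,0,-23.5],[0,0,-23.5],[0,0,-23.5],[0,0,-23.5]], claw=[1,1,1,1,1,1,1,1,1,1])

```text
time_s: 2.35
ee_pos: [0.5844, 0.1966, 0.35]
ee_rot: [1.256, 2.879, -0.0]
wrist_force: [0.6, -1.1, -0.2]
finger_gap: 0.0857
```

```bash
python3 - <<'E'
from h import *
from cell import arm
import cv2,pickle
s=arm.sense(); print(s['time_s'],s['ee_pos'],np.degrees(yawof(s)),s['qvel'].round(3),s['joints'].round(2),s['wrist_force'].round(2))
p=arm.camera_params('wrist')
im=arm.camera('wrist'); cv2.imwrite('pics/w2.png',im[:,:,::-1]); pickle.dump(p,open('w2.pkl','wb'))
for l in [(.045,.03),(.045,-.03),(-.045,-.03),(-.045,.03)]:
    X=np.r_[np.array([.584,.2])+R.from_euler('z',-.8117).as_matrix()[:2,:2]@np.array(l),.012]
    print(proj(p,X,True).round(1))
E
```

```text
2.35 [0.58443333 0.19655186 0.35001103] 132.86092856169952 [-0.004 -0.004 -0.003  0.001 -0.001  0.001] [ 0.13  0.54  1.19 -0.    1.41 -0.62] [ 0.59 -1.09 -0.2 ]
[350.  221.9]
[293.1 222.5]
[290.5 136.3]
[351.  135.7]
```

View pics/w2.png

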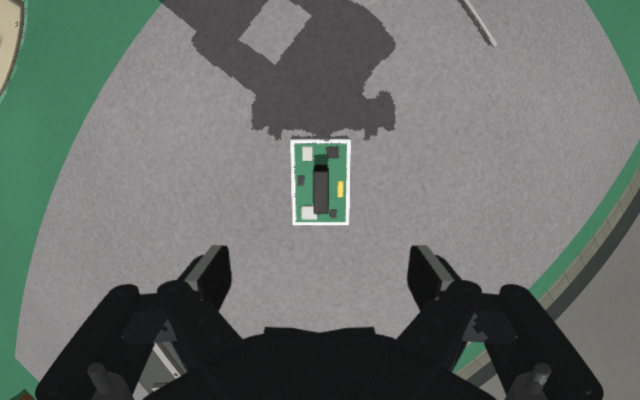

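The carrier is seen squarely at (291–350, 140–224), about 2–4 px below the prediction. Enlarging.

```bash
python3 - <<'E'
import cv2
t=cv2.imread("pics/w2.png")
cv2.imwrite("pics/w2z.png",cv2.resize(t[132:232,270:370],None,fx=6,fy=6,interpolation=cv2.INTER_CUBIC))
E
```

```text
(no output)
```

View pics/w2z.png

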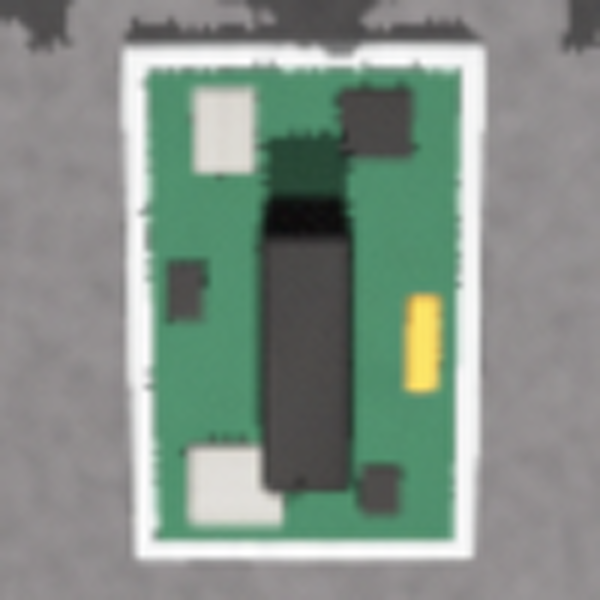

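```bash
python3 - <<'E'
from h import *
import pickle
p=pickle.load(open('w2.pkl','rb')); print(p['position'])
f=lambda q:((q[0]+.5)/6-.5+270,(q[1]+.5)/6-.5+132)
P=[at(p,f(q),.012,True)[:2] for q in [(473,559),(135,559),(122,47),(486,44)]]
print([np.linalg.norm(P[i]-P[(i+1)%4]).round(4) for i in range(4)])
c,th,r=fit([(.045,.03),(.045,-.03),(-.045,-.03),(-.045,.03)],P); print(c,np.degrees(th)); print(r.round(4))
P=[at(p,f(q),.052,True)[:2] for q in [(352,491),(264,491),(262,237),(350,237)]]
print([np.linalg.norm(P[i]-P[(i+1)%4]).round(4) for i in range(4)])
c,th,r=fit([(.02,.007),(.02,-.007),(-.02,-.007),(-.02,.007)],P); print(c,np.degrees(th)); print(r.round(4))
from cell import arm
s=arm.sense()
print(plan(s,[*c,.193],th+np.pi))
E
```

```text
[0.53970913 0.24434404 0.319846  ]
[np.float64(0.0596), np.float64(0.0894), np.float64(0.0602), np.float64(0.09)]
[0.58537544 0.19715037] -47.039770855450634
[[-0.0002 -0.0001]
 [-0.      0.0003]
 [ 0.0002 -0.0003]
 [ 0.0001  0.0002]]
[np.float64(0.0133), np.float64(0.0389), np.float64(0.0129), np.float64(0.0389)]
[0.58561596 0.19727703] -46.68873413644177
[[-0.0006  0.0001]
 [-0.0002  0.0007]
 [ 0.0008  0.    ]
 [-0.     -0.0009]]
(array([-0.0002,  0.0013,  0.1571]), array([ 0.01,  0.02, -0.45]))
```

The carrier fits its given sizes to 0.5 mm: centre (0.5855, 0.1972), yaw −47.0°, so the tool is already nearly aligned. I'll descend part way with the fingers partly closed and check.

Request:
move_arm(offset=[[0,0.001,0.05],[0,0.001,0.09],[0,0.001,0.12],[0,0.001,0.135],[0,0.001,0.14],[0,0.001,0.14],[0,0.001,0.14]], rotation=[[0,0,-0.2],[0,0,-0.2],[0,0,-0.2],[0,0,-0.2],[0,0,-0.2],[0,0,-0.2],[0,0,-0.2]], claw=[-0.2,-0.2,-0.2,-0.2,-0.2,-0.2,-0.2])

```text
time_s: 3.1
ee_pos: [0.5854, 0.1986, 0.211]
ee_rot: [1.248, 2.881, 0.002]
wrist_force: [0.1, 0.8, -0.2]
finger_gap: 0.0341
```

```bash
python3 - <<'E'
from h import *
from cell import arm
import cv2
s=arm.sense(); print(s['time_s'],s['ee_pos'],np.degrees(yawof(s)),s['wrist_force'].round(2),s['finger_gap'],arm.finger_overhang)
im=arm.camera('wrist'); cv2.imwrite('pics/w3.png',im[:,:,::-1])
im=arm.camera('side'); cv2.imwrite('pics/s3.png',cv2.resize(im[100:220,220:340],None,fx=5,fy=5,interpolation=cv2.INTER_CUBIC)[:,:,::-1])
print(plan(s,[.5855,.1972,.195],np.radians(133)))
E
```

```text
3.1 [0.58540666 0.1985594  0.21101725] 133.15624888922994 [ 0.09  0.77 -0.17] 0.03410478614644564 0.1734
(array([-0.001 , -0.0009,  0.016 ]), array([0.1 , 0.07, 0.16]))
```

View pics/w3.png

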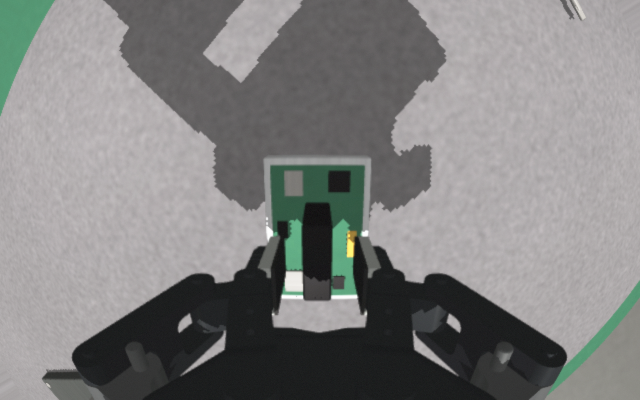

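View pics/s3.png

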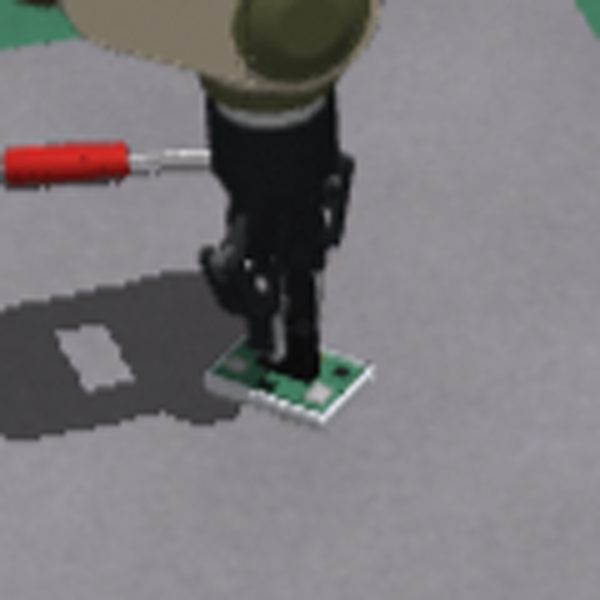

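The fingers straddle the grip evenly (pads at x≈277 and 362, grip at 317). I'll lower to z≈0.195 and close.

Request:
move_arm(offset=[[-0.001,-0.001,0.01],[-0.001,-0.001,0.016],[-0.001,-0.001,0.016],[-0.001,-0.001,0.016],[-0.001,-0.001,0.016],[-0.001,-0.001,0.016],[-0.001,-0.001,0.016],[-0.001,-0.001,0.016]], rotation=[[0,0,0],[0,0,0],[0,0,0],[0,0,0],[0,0,0],[0,0,0],[0,0,0],[0,0,0]], claw=[-0.2,-0.2,-0.2,-1,-1,-1,-1,-1], grip_force=80)

```text
time_s: 4.0
ee_pos: [0.585, 0.1976, 0.1939]
ee_rot: [1.248, 2.883, 0.0]
wrist_force: [0.6, 0.1, 0.5]
finger_gap: 0.0129
```

```bash
python3 - <<'E'
from h import *
from cell import arm
s=arm.sense(); print(s['time_s'],s['ee_pos'],np.degrees(yawof(s)),s['wrist_force'].round(2),s['moment'].round(2),s['finger_gap'])
E
```

```text
4.0 [0.58503539 0.1976303  0.19388325] 133.19894307562072 [0.61 0.06 0.52] [ 0.03  0.02 -0.01] 0.01287546501172557
```

The grip gap is 12.9 mm, so it holds. Lifting now.

Request:
move_arm(offset=[[0,0,-0.01],[0,0,-0.03],[0,0,-0.06],[0,0,-0.08],[0,0,-0.08],[0,0,-0.08]], rotation=[[0,0,0],[0,0,0],[0,0,0],[0,0,0],[0,0,0],[0,0,0]], claw=[-1,-1,-1,-1,-1,-1])

```text
time_s: 4.6
ee_pos: [0.5847, 0.1976, 0.2734]
ee_rot: [-1.248, -2.883, 0.0]
wrist_force: [-0.4, 0.3, -2.1]
finger_gap: 0.0125
```

```bash
python3 - <<'E'
from h import *
from cell import arm
import cv2,pickle
s=arm.sense(); print(s['time_s'],s['ee_pos'],np.degrees(yawof(s)),s['wrist_force'].round(2),s['moment'].round(2),s['finger_gap'])
p=arm.camera_params('wrist')
im=arm.camera('wrist'); cv2.imwrite('pics/w4.png',im[:,:,::-1]);pickle.dump((p,s),open('w4.pkl','wb'))
print(plan(s,[.5716,-.181,.274],np.radians(153.7)))
E
```

```text
4.6 [0.58473056 0.19755591 0.27341505] 133.19730779416548 [-0.41  0.3  -2.1 ] [-0.09  0.02 -0.  ] 0.012517906569827222
(array([-0.267 , -0.2687, -0.0006]), array([-2.00e-02, -2.00e-02, -2.05e+01]))
```

View pics/w4.png

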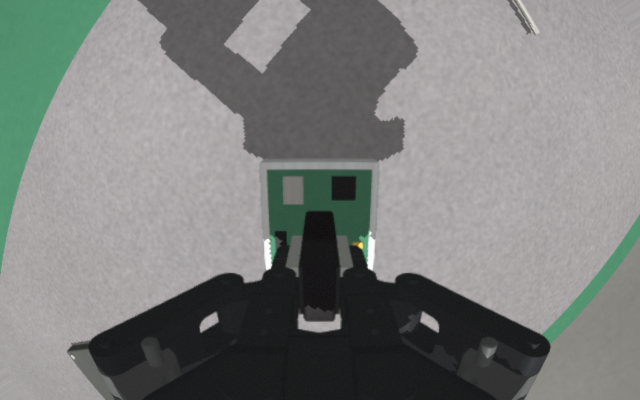

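The carrier is held level in the jaws, carrying about 2 N. I'll take it to a point above the bed, 10 mm short of both stops.

Request:
move_arm(offset=[[-0.02,-0.02,-0.001],[-0.05,-0.05,-0.001],[-0.08,-0.08,-0.001],[-0.115,-0.115,-0.001],[-0.15,-0.15,-0.001],[-0.185,-0.185,-0.001],[-0.215,-0.215,-0.001],[-0.24,-0.241,-0.001],[-0.257,-0.259,-0.001],[-0.267,-0.269,-0.001],[-0.267,-0.269,-0.001],[-0.267,-0.269,-0.001]], rotation=[[0,0,-2],[0,0,-4],[0,0,-6],[0,0,-9],[0,0,-12],[0,0,-15],[0,0,-17],[0,0,-19],[0,0,-20.5],[0,0,-20.5],[0,0,-20.5],[0,0,-20.5]], claw=[-1,-1,-1,-1,-1,-1,-1,-1,-1,-1,-1,-1])

```text
time_s: 5.85
ee_pos: [0.5717, -0.1803, 0.2741]
ee_rot: [-0.715, -3.058, -0.001]
wrist_force: [0.4, 0.2, -0.9]
finger_gap: 0.0129
```

```bash
python3 - <<'E'
from h import *
from cell import arm
import cv2,pickle
s=arm.sense(); print(s['time_s'],s['ee_pos'],np.degrees(yawof(s)),s['wrist_force'].round(2),s['moment'].round(2),s['finger_gap'])
p=arm.camera_params('wrist')
im=arm.camera('wrist'); cv2.imwrite('pics/w5.png',im[:,:,::-1]);pickle.dump((p,s),open('w5.pkl','wb'))
print(plan(s,[.5716,-.181,.274],np.radians(153.7)))
E
```

```text
5.85 [ 0.57167834 -0.1802755   0.27407134] 153.69026732218353 [ 0.41  0.21 -0.9 ] [-0.02  0.01  0.01] 0.012880965942575666
(array([-0.0003, -0.0007,  0.0001]), array([ 0.03, -0.09, -0.01]))
```

View pics/w5.png

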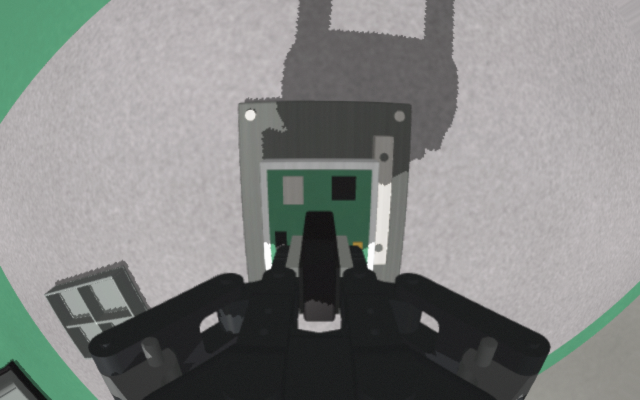

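The carrier hangs over the bed with its far edge (row 163) parallel to the bed's edge (row 104), and the long stop is visible at x≈384. I'll measure both in this picture.

```bash
python3 - <<'E'
import cv2
t=cv2.imread("pics/w5.png")
cv2.imwrite("pics/w5z.png",cv2.resize(t[95:275,230:420],None,fx=4,fy=4,interpolation=cv2.INTER_CUBIC)[:590])
E
```

```text
(no output)
```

View pics/w5z.png

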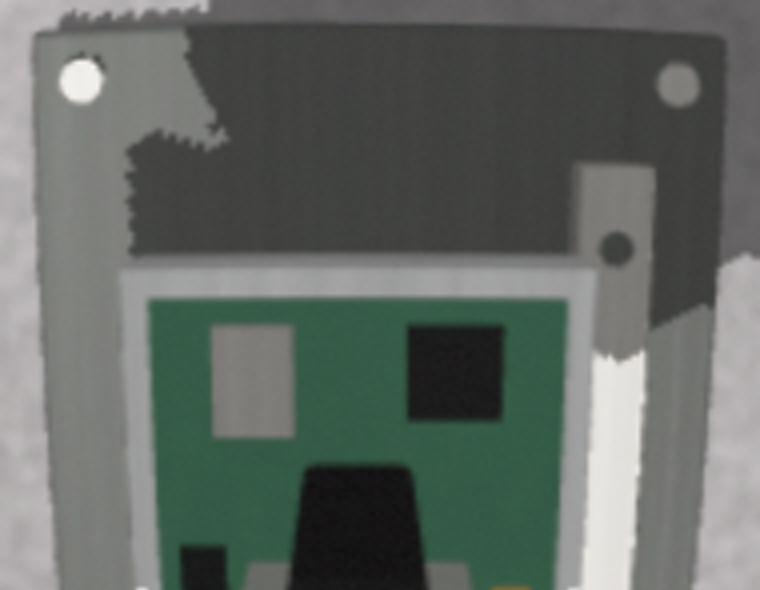

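```bash
python3 - <<'E'
from h import *
import pickle
p,s=pickle.load(open('w5.pkl','rb'))
f=lambda q:((q[0]+.5)/4-.5+230,(q[1]+.5)/4-.5+95)
g=lambda q,z:at(p,f(q),z,True)[:2]
a,b=g((81,80),.016),g((678,85),.016)
print('screw dist',np.linalg.norm(a-b),'yaw',np.degrees(np.arctan2(*(b-a)[::-1]))-90)
A,B=g((34,36),.016),g((724,38),.016)
print('bed edge',np.linalg.norm(A-B),np.degrees(np.arctan2(*(B-A)[::-1]))-90)
zc=s['ee_pos'][2]-.1939+.012
C,D=g((121,269),zc),g((595,269),zc)
print('car edge',np.linalg.norm(C-D),np.degrees(np.arctan2(*(D-C)[::-1]))-90)
I,O=g((580,165),.026),g((656,167),.026)
th=np.radians(-26.3);M=R.from_euler('z',th).as_matrix()[:2,:2]
# bed frame relative to tool
t=s['ee_pos'][:2]
for n,X in dict(A=A,B=B,C=C,D=D,I=I,O=O,scr=(a+b)/2).items(): print(n,(M.T@(X-t)).round(4))
E
```

```text
screw dist 0.11064788871537787 yaw -26.62264554039423
bed edge 0.12838531616878454 -26.281540149821886
car edge 0.05924251129418155 -26.33176523558197
A [-0.0783 -0.0602]
B [-0.0784  0.0681]
C [-0.0445 -0.0299]
D [-0.0445  0.0293]
I [-0.0539  0.0391]
O [-0.054  0.053]
scr [-0.0693  0.004 ]
```

The gaps are 9.5 mm to the long stop and about 11 mm to the short stop, with relative yaw within 0.3°. I'll lower to just above the bed.

Request:
move_arm(offset=[[0,0,0.02],[0,0,0.04],[0,0,0.052],[0,0,0.058],[0,0,0.06],[0,0,0.061],[0,0,0.062],[0,0,0.062]], rotation=[[0,0,0],[0,0,0],[0,0,0],[0,0,0],[0,0,0],[0,0,0],[0,0,0],[0,0,0]], claw=[-1,-1,-1,-1,-1,-1,-1,-1])

```text
time_s: 6.7
ee_pos: [0.5717, -0.1812, 0.2132]
ee_rot: [0.715, 3.058, -0.0]
wrist_force: [-0.4, 0.4, -1.2]
finger_gap: 0.0127
```

Request:
move_arm(offset=[[0,0,0.001],[0,0,0.001],[0,0,0.001]], rotation=[[0,0,0],[0,0,0],[0,0,0]], claw=[-1,-1,-1])

```text
time_s: 7.0
ee_pos: [0.5717, -0.1812, 0.2118]
ee_rot: [0.715, 3.059, -0.0]
wrist_force: [-0.3, -0.2, -1.6]
finger_gap: 0.0129
```

Request:
move_arm(offset=[[0,0,0.001],[0,0,0.001],[0,0,0.001]], rotation=[[0,0,0],[0,0,0],[0,0,0]], claw=[-1,-1,-1])

```text
time_s: 7.3
ee_pos: [0.5717, -0.1812, 0.2107]
ee_rot: [-0.715, -3.059, -0.0]
wrist_force: [-0.3, 0.0, -1.5]
finger_gap: 0.0129
```

Request:
move_arm(offset=[[0,0,0.0005],[0,0,0.001],[0,0,0.001]], rotation=[[0,0,0],[0,0,0],[0,0,0]], claw=[-1,-1,-1])

```text
time_s: 7.6
ee_pos: [0.5717, -0.1812, 0.2099]
ee_rot: [0.715, 3.059, -0.0]
wrist_force: [-1.0, 0.8, 0.4]
finger_gap: 0.0125
```

Request:
move_arm(offset=[[0,0,0.0005],[0,0,0.0005],[0,0,0.0005]], rotation=[[0,0,0],[0,0,0],[0,0,0]], claw=[-1,-1,-1])

```text
time_s: 7.9
ee_pos: [0.5717, -0.1812, 0.2098]
ee_rot: [0.715, 3.058, -0.0]
wrist_force: [-1.7, 1.0, 5.4]
finger_gap: 0.0132
```

The carrier has touched the bed at z≈0.2099 with light load. I'll slide it along the bed towards the corner (tool −x, +y).

Request:
move_arm(offset=[[-0.002,0.002,0],[-0.004,0.004,0],[-0.006,0.006,0],[-0.007,0.007,0],[-0.007,0.007,0],[-0.007,0.007,0]], rotation=[[0,0,0],[0,0,0],[0,0,0],[0,0,0],[0,0,0],[0,0,0]], claw=[-1,-1,-1,-1,-1,-1])

```text
time_s: 8.5
ee_pos: [0.5814, -0.1781, 0.2098]
ee_rot: [0.714, 3.058, -0.001]
wrist_force: [0.6, -0.1, 4.5]
finger_gap: 0.0126
```

Request:
move_arm(offset=[[0,0.001,0],[0,0.002,0],[0,0.002,0],[0,0.002,0]], rotation=[[0,0,0],[0,0,0],[0,0,0],[0,0,0]], claw=[-1,-1,-1,-1])

```text
time_s: 8.9
ee_pos: [0.5822, -0.1764, 0.2098]
ee_rot: [0.714, 3.058, -0.001]
wrist_force: [-0.0, 0.2, 5.2]
finger_gap: 0.0125
```

```bash
cat > st.py <<'E'
from h import *
from cell import arm
s=arm.sense(); th=np.radians(-26.3);M=R.from_euler('z',th).as_matrix()
print(s['time_s'],s['ee_pos'].round(4),'yaw',np.degrees(yawof(s)).round(2),'F bed',(M.T@s['wrist_force']).round(2),'M bed',(M.T@s['moment']).round(2),s['finger_gap'])
print('tool rel home(.585,-.1765) bed frame mm',(M.T@(s['ee_pos']-[.585,-.1765,.2099])*1e3).round(2))
E
python3 st.py
```

```text
8.9 [ 0.5822 -0.1764  0.2098] yaw 153.7 F bed [-0.13  0.21  5.18] M bed [-0.07  0.11 -0.02] 0.012548430457083874
tool rel home(.585,-.1765) bed frame mm [-2.57 -1.14 -0.06]
```

Request:
move_arm(offset=[[0,0.0005,0],[0,0.001,0],[0,0.001,0],[0,0.001,0]], rotation=[[0,0,0],[0,0,0],[0,0,0],[0,0,0]], claw=[-1,-1,-1,-1])

```text
time_s: 9.3
ee_pos: [0.5826, -0.1756, 0.2099]
ee_rot: [0.715, 3.058, -0.001]
wrist_force: [-0.9, -0.2, 5.5]
finger_gap: 0.0126
```

```bash
python3 st.py
```

```text
9.3 [ 0.5826 -0.1756  0.2099] yaw 153.69 F bed [-0.67 -0.56  5.47] M bed [-0.16  0.12 -0.02] 0.012602553259307444
tool rel home(.585,-.1765) bed frame mm [-2.57 -0.25 -0.03]
```

Request:
move_arm(offset=[[0,0.0005,0],[0,0.001,0],[0,0.001,0],[0,0.001,0]], rotation=[[0,0,0],[0,0,0],[0,0,0],[0,0,0]], claw=[-1,-1,-1,-1])

```text
time_s: 9.7
ee_pos: [0.5828, -0.1753, 0.2099]
ee_rot: [0.715, 3.058, -0.003]
wrist_force: [-3.1, -5.9, 6.4]
finger_gap: 0.0132
```

```bash
python3 st.py
```

```text
9.7 [ 0.5828 -0.1753  0.2099] yaw 153.67 F bed [-0.2  -6.65  6.44] M bed [-0.84  0.23 -0.1 ] 0.013203796046616298
tool rel home(.585,-.1765) bed frame mm [-2.55  0.11 -0.  ]
```

Long stop contact: −6.7 N in bed y, yaw unchanged. I'll add a little down force against tipping and go to the short stop.

Request:
move_arm(offset=[[-0.0005,0,0.0003],[-0.001,0,0.0005],[-0.0015,0,0.0005],[-0.0015,0,0.0005],[-0.0015,0,0.0005]], rotation=[[0,0,0],[0,0,0],[0,0,0],[0,0,0],[0,0,0]], claw=[-1,-1,-1,-1,-1])

```text
time_s: 10.2
ee_pos: [0.5839, -0.1758, 0.2098]
ee_rot: [0.715, 3.058, -0.003]
wrist_force: [-6.8, -4.0, 10.6]
finger_gap: 0.0125
```

```bash
python3 st.py
```

```text
10.2 [ 0.5839 -0.1758  0.2098] yaw 153.68 F bed [-4.33 -6.6  10.63] M bed [-0.86  0.62 -0.1 ] 0.012463839570835734
tool rel home(.585,-.1765) bed frame mm [-1.24  0.11 -0.07]
```

Request:
move_arm(offset=[[-0.0005,0,0],[-0.001,0,0],[-0.001,0,0],[-0.001,0,0]], rotation=[[0,0,0],[0,0,0],[0,0,0],[0,0,0]], claw=[-1,-1,-1,-1])

```text
time_s: 10.6
ee_pos: [0.5848, -0.1763, 0.2099]
ee_rot: [0.715, 3.058, -0.003]
wrist_force: [-6.1, -4.0, 11.2]
finger_gap: 0.0126
```

```bash
python3 st.py
```

```text
10.6 [ 0.5848 -0.1763  0.2099] yaw 153.67 F bed [-3.72 -6.25 11.25] M bed [-0.87  0.59 -0.03] 0.012571858821494133
tool rel home(.585,-.1765) bed frame mm [-0.24  0.09 -0.05]
```

Request:
move_arm(offset=[[-0.0005,0,0],[-0.001,0,0],[-0.001,0,0],[-0.001,0,0]], rotation=[[0,0,0],[0,0,0],[0,0,0],[0,0,0]], claw=[-1,-1,-1,-1])

```text
time_s: 11.0
ee_pos: [0.5852, -0.1764, 0.2098]
ee_rot: [-0.715, -3.057, 0.002]
wrist_force: [-11.0, -1.6, 13.2]
finger_gap: 0.0128
```

```bash
python3 st.py
```

```text
11.0 [ 0.5852 -0.1764  0.2098] yaw 153.67 F bed [-9.15 -6.31 13.24] M bed [-0.93  1.27 -0.16] 0.012805490071845086
tool rel home(.585,-.1765) bed frame mm [ 0.17  0.14 -0.07]
```

The carrier has met the short stop: travel ended and Fx rose to −9 N. I'll increase both pushes a little, then verify seating and look.

Request:
move_arm(offset=[[-0.0003,0.0005,0.0002],[-0.0006,0.001,0.0004],[-0.0006,0.001,0.0004],[-0.0006,0.001,0.0004]], rotation=[[0,0,0],[0,0,0],[0,0,0],[0,0,0]], claw=[-1,-1,-1,-1])

```text
time_s: 11.4
ee_pos: [0.5856, -0.1762, 0.2099]
ee_rot: [-0.715, -3.056, 0.004]
wrist_force: [-17.1, -4.2, 18.0]
finger_gap: 0.0128
```

```bash
python3 st.py; python3 - <<'E'
from h import *
from cell import arm
import cv2,pickle
p=arm.camera_params('wrist'); im=arm.camera('wrist')[:,:,::-1]; cv2.imwrite('pics/w6.png',im);pickle.dump(p,open('w6.pkl','wb'))
cv2.imwrite('pics/w6z.png',cv2.resize(im[90:290,220:420],None,fx=3,fy=3,interpolation=cv2.INTER_CUBIC))
im=arm.camera('side')[:,:,::-1]; cv2.imwrite('pics/s6z.png',cv2.resize(im[220:300,260:360],None,fx=7,fy=7,interpolation=cv2.INTER_CUBIC))
E
```

```text
11.4 [ 0.5856 -0.1762  0.2099] yaw 153.68 F bed [-13.49 -11.3   18.03] M bed [-1.77  1.9  -0.17] 0.012792092668500586
tool rel home(.585,-.1765) bed frame mm [ 0.41  0.5  -0.02]
```

View pics/w6z.png

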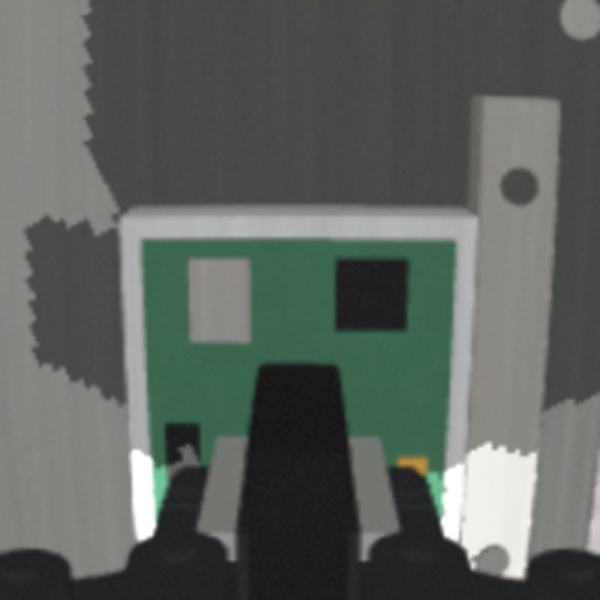

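View pics/s6z.png

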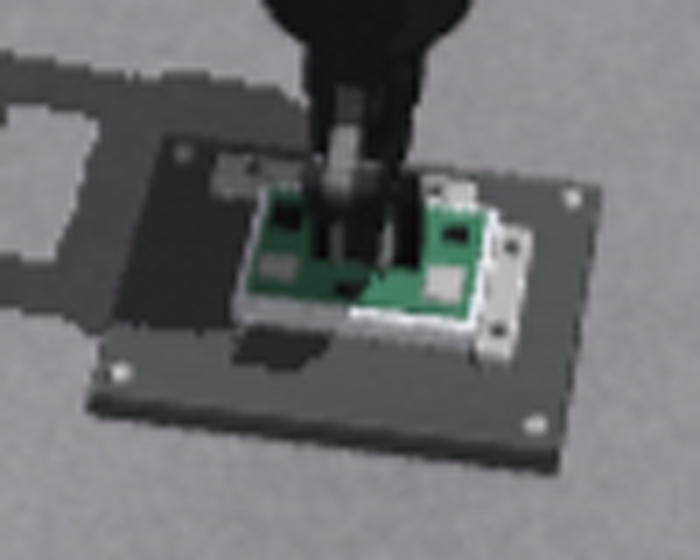

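The carrier sits in the corner, against the long stop along its side and the short stop at its end. The moments put the vertical reaction off-centre towards the corner, so I'll check the tilt.

```bash
python3 - <<'E'
from h import *
from cell import arm
s=arm.sense(); M=R.from_euler('z',-26.3,degrees=True).as_matrix()
print('tool z in bed frame (mrad)',(M.T@R.from_rotvec(s['ee_rot']).as_matrix()[:,2]*1e3).round(2))
E
```

```text
tool z in bed frame (mrad) [  -2.67   -3.4  -999.99]
```

The tool leans about 3 mrad under load, which would lift the far edges by about 0.2 mm. I'll counter-rotate slightly and add a little down force.

Request:
move_arm(offset=[[0,0,0.0003],[0,0,0.0006],[0,0,0.0006],[0,0,0.0006],[0,0,0.0006]], rotation=[[-0.12,-0.12,0],[-0.25,-0.25,0],[-0.3,-0.3,0],[-0.3,-0.3,0],[-0.3,-0.3,0]], claw=[-1,-1,-1,-1,-1])

```text
time_s: 12.0
ee_pos: [0.5849, -0.1766, 0.2098]
ee_rot: [0.715, 3.059, 0.0]
wrist_force: [-23.8, -6.6, 25.7]
finger_gap: 0.0126
```

```bash
cat >> st.py <<'E'
print('tool z in bed frame (mrad)',(M.T@R.from_rotvec(s['ee_rot']).as_matrix()[:,2]*1e3).round(2))
F=M.T@s['wrist_force'];Mo=M.T@s['moment']
print('vertical CoP rel tool mm: x',((.19*-F[0]-Mo[1])/(F[2]+2)*1e3).round(1),'y',((Mo[0]-.19*F[1])/(F[2]+2)*1e3).round(1))
E
python3 st.py
```

```text
12.0 [ 0.5849 -0.1766  0.2098] yaw 153.69 F bed [-18.4  -16.48  25.65] M bed [-2.61  2.91 -0.18] 0.012649769849851908
tool rel home(.585,-.1765) bed frame mm [-0.06 -0.09 -0.1 ]
tool z in bed frame (mrad) [ 5.8e-01  1.7e-01 -1.0e+03]
vertical CoP rel tool mm: x 21.1 y 18.9
```

The tool is now upright to 0.6 mrad, its position is within 0.1 mm of the computed home pose, and both stops carry load. I'll hold and recheck for drift.

Request:
move_arm(offset=[[0,0,0],[0,0,0],[0,0,0],[0,0,0],[0,0,0],[0,0,0],[0,0,0],[0,0,0],[0,0,0],[0,0,0]], rotation=[[0,0,0],[0,0,0],[0,0,0],[0,0,0],[0,0,0],[0,0,0],[0,0,0],[0,0,0],[0,0,0],[0,0,0]], claw=[-1,-1,-1,-1,-1,-1,-1,-1,-1,-1])

```text
time_s: 13.0
ee_pos: [0.5849, -0.1765, 0.2098]
ee_rot: [0.715, 3.059, 0.0]
wrist_force: [-23.7, -7.1, 25.5]
finger_gap: 0.0131
```

```bash
python3 st.py; python3 - <<'E'
from cell import arm
import cv2
im=arm.camera('wrist')[:,:,::-1]
cv2.imwrite('pics/w7z.png',cv2.resize(im[110:290,240:420],None,fx=3.3,fy=3.3,interpolation=cv2.INTER_CUBIC))
im=arm.camera('top')[:,:,::-1]; cv2.imwrite('pics/t7.png',im)
E
```

```text
13.0 [ 0.5849 -0.1765  0.2098] yaw 153.69 F bed [-18.06 -16.9   25.5 ] M bed [-2.7   2.95 -0.19] 0.013140190933427354
tool rel home(.585,-.1765) bed frame mm [-0.07 -0.09 -0.09]
tool z in bed frame (mrad) [ 5.6e-01  1.7e-01 -1.0e+03]
vertical CoP rel tool mm: x 17.4 y 18.6
```

View pics/w7z.png

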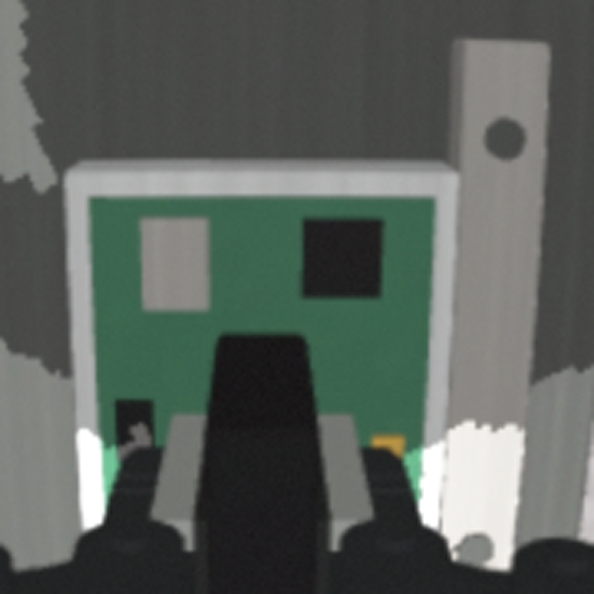

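View pics/t7.png

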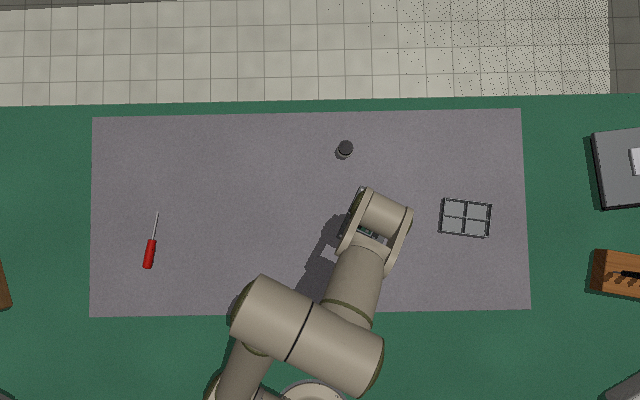

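The wrist view shows the carrier's long edge tight along the long stop with no dark gap (x≈457 to 440 in the crop). The top view shows the jar, screwdriver and tray unmoved. Forces are steady, so I'm handing in.

```bash
python3 -c "
from cell import arm
print(arm.hand_in())"; python3 st.py
```

```text
the job is handed in; nothing more can be done
None
the job is handed in; nothing more can be done
```

The carrier is lying flat on the locating bed, pressed into the corner against both steel stops, and the gripper was still holding it when I handed in, at about 13 s. The hand-in gave no verdict.

- **Push:** over a 1 s hold before hand-in the forces stayed steady at about 18 N on the short stop, 17 N on the long stop and 25 N down, with the grip set to 80 N.
- **Position:** the tool was within about 0.1 mm of the home pose I estimated from the images, but that estimate is only good to 1–2 mm. The better evidence is that the carrier stopped moving and the force rose at each stop.
- **Flatness:** under the first push the tool leaned about 3 mrad. I corrected that to under 1 mrad and added down force. The load on the bed still sits about 18 mm towards the corner from centre, within the carrier's footprint.
- **Angle:** a small twisting moment of about −0.2 N·m remained. I did not trim it out, because it fits the long side bearing along the stop, not just at one end.
- **Other checks:** the side camera disagreed with the top camera by about 2 px (3–4 mm), so I relied on the close wrist views, which matched the given sizes. The last top view shows the jar, screwdriver and tray where they were. The short stop contact was visible only in the side view taken before the final lean correction.

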